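# Snap the loose cap back onto its storage tub

## Robot

A 6-joint arm with a two-finger parallel gripper is mounted at the origin on the work surface. World frame = base frame: x ahead of the robot, y to its left, z up, the work surface at z = 0. Lengths are in mm, angles in rad, forces in N, time in s.
With the tool pointing down it reaches from about 350 to 875 mm from the base axis. Payload 4.2 kg.
Tool frame: the origin (TCP) lies at the very end of the fingers, on their centre line; the grasp point (between the pads) lies 19 mm behind it; z points along the fingers, y is the line along which they close (so a half turn about z gives the same grasp; the last joint's range is limited). The gripper opens to 85 mm and grips with 20 to 120 N. Pads are 22 mm wide; open, the fingers measure 114 mm over their backs; the gripper's body (76 mm by 85 mm) begins 54 mm behind the grasp point. The pads swing forward as they close: fully open they stand 13 mm farther back than shut.
Start: joints at [-1.042, 0.385, 0.008, 0, -1.194, -0.259], TCP at [166.603, -602.364, 231.312] pointing down, gripper open.
Joint ranges: [-3.14, 3.14], [-1.21, 2.06], [-1.07, 1.41], [-3.16, 2.05], [-2.99, -0.16], [-3.1, 3.1]. Speed limits (rad/s): [2.79, 2.79, 3.14, 3.14, 3.14, 3.14].

## Interface

Orientations are given as a unit quaternion [x, y, z, w].
In Python, from bench import arm, viewer gives the robot as it stands. The module is installed in compiled form; this text tells all that it offers.
- The arm moves only by the tool jog_arm, called after "Request:" as name(argument=value, ...), one argument or row to a line, values as JSON. Schema: {"type":"object","properties":{"steps":{"type":"array","items":{"type":"number"},"minItems":6,"maxItems":60},"aperture":{"type":"number"},"only":{"type":"string"},"quiet":{"type":"boolean"},"lines":{"type":"string"}},"required":["steps"],"additionalProperties":false}. steps is one flat list of numbers that holds 1 to 10 rows one after another, with no inner brackets; each row has 6 numbers: dx, dy, dz in mm, then a rotation vector rx, ry, rz in rad; each row is the pose to reach, as a shift and turn from the pose commanded when the call began, along the tool's axes at that moment; what a row does not reach only later rows make up. A row lasts 1/10 s, in which the tool goes at most 50 mm and 0.15 rad, less where a joint would pass 70% of its speed; a pose out of reach is approached as far as the arm can. aperture is the finger opening in mm, set as the call begins (left out keeps the last). The fingers move at their own pace and stop on an object; the grip force is fixed at half the most. Time passes only in rows, so rows that do not move let the fingers close. The tool returns the time, the measured TCP pose, the force, the opening and the grip force at its end. only (a regular expression) keeps the lines of the reply that match it, lines (a string "A,B") keeps lines A to B, and quiet returns only ok. Input that does not fit is refused with a message, and nothing moves.
- arm.read_state(): the state, without advancing time (a new reading comes with each control period).
- viewer.get_image(name): name is "scene" or "top"; returns (picture, depth): 400x640x3 uint8, blue, green, red; 400x640 float32, mm along the optical axis (not along the pixel's ray), 0 where there is no reading.
- viewer.get_calibration(name): a dict with "K" (3x3 intrinsics, pixels), "D" ([k1, k2, p1, p2, k3] as OpenCV has them; the pictures are not rectified), "rvec" (rotation vector, rad) and "tvec" (3), from world to camera coordinates, as OpenCV has them. Camera axes: x right, y down, z forward; pixel columns grow to the right and rows downward; lengths in mm; the calibration is good to about 2 mm. A picture is of the moment at which its call begins. get_calibration takes no time and is no camera call.
- arm.job_done(): hands the job in; it is judged then, once.
The state is a dict: "clock": time; "joints": joint angles; "joint_vel": joint speeds; "joint_efforts": joint torques, N m; "position": TCP position; "ee_rot": TCP orientation; "contact_force": force on the tool from outside, world axes, zero at the start; "wrist_torque": the same for the moment, N m; "gripper_width": finger opening in mm; "grasp_force": force on a finger pad.
Only numpy, scipy, OpenCV 4.12 (cv2) and the standard library are available. Lean on these libraries where they do the work, as an engineer would, in place of code of your own. Each camera call takes 0.05 s, during which the arm holds its last target. There are 200 camera calls.

## Task

In the pull-out basket one of the three flip-top tubs has lost its snap cap, so its little stud stands bare; the cap is lying on top of the pile of upturned ramekins. Lift the cap off the pile, press it straight down over the bare stud until it clicks home flat on the tub's lid, and go on pressing firmly after the click. Finish like that, with the gripper still holding the cap and pushing it down (do not let go), and leave the ramekins and everything else where they are.

Things in the scene. Friction and masses are not known exactly. Their poses are not given: they have to be found in the camera images.
- cap: the loose snap cap: plain grey plastic, round, 34 mm across, 30 mm tall, about 30 g, flat closed top. Starts open end down on the top ramekin's foot, up to 12 mm off centre in x and y. Origin at the centre of its lower rim, z up. Hollow inside: 27 mm across, 26 mm deep, with an inward lip 3 mm high at the rim (opening 21 mm). Grip it by its sides, anywhere above the rim
- stud_base (a point): on the bare stainless stud's axis, level with the lid's flat rigid top, where the cap's rim must end. Stud: upright, 17 mm thick, 16 mm tall, top 5 mm tapering to 12 mm. The cap's lip meets sprung nibs with its rim 10.5 mm above the lid; about 7 N takes it past them (rim 8 to 4 mm up: the force drops to nothing and the nibs draw it down), then the rim lands on the lid
- tub_bare: the white square tub with the bare stud, the only one without a cap: 84 mm square over the lid, 90 mm tall to the lid's flat top, stud in the middle. Four sprung nibs on the stud stick out 12.5 mm from its axis, 7 mm above the lid. Origin at the centre of its underside, x and y along its sides. Stays put
- tub_b: a tub like it with its cap on: 84 mm square, 90 mm to the lid, 120 mm to the top of its 34 mm cap. Origin at the centre of its underside. Stays put
- tub_c: another such tub with its cap on, same sizes. Origin at the centre of its underside. Stays put
- ramekin_top: the upper of two loose white ceramic ramekins stacked upside down, 90 mm across, 45 mm tall, about 0.22 kg. Origin at the centre of its mouth, which is its lowest plane; its flat foot, 78 mm across, 45 mm above the origin, is the top of the pile and carries the cap
- ramekin_low: the lower ramekin of the pile, same shape, on the basket's floor. The upper one sits 42 mm above it
- jar: loose glass jar, 54 mm across, 85 mm tall, on the basket's floor. Origin at the centre of its underside. Bystander
- brush: loose basting brush with rigid grey handle, lying on the basket's floor, 148 mm long along its x, 34 mm wide, 14 mm high. Origin on the floor near its middle. Bystander
- skewer: loose stainless skewer with a ring at one end, lying on the floor, 140 mm long along its x, 29 mm wide at the ring, 5 mm thick. Origin on the floor near its middle. Bystander
- basket: the pull-out wire basket, 366 mm along its x, 466 mm along its y; inner floor 24 mm above the work surface, rim 85 mm above it. Origin at its centre, on the work surface. It stays put
Not all that is in view belongs to the job. What is shaped like the ramekin_top but black or green is not meant.

How it is judged:
By the outcome, as a careful person would: the job done as asked, in the order asked, and still so for the second after the job is handed in, while the arm keeps its last pose, push and grip.
It also fails if it takes over 48 s, if anything falls off the work surface, if the arm or the gripper's body presses on something with over 40 N, if the wrist force passes 120 N, or if a joint passes its speed limit or range.

## Working session

There is one attempt and no reset: what is moved stays moved. The work goes in short steps, Python scripts to look and compute and a tool call to move; the robot and the scene stay as the last step left them, time stands still between calls to the robot, and variables do not carry over. Pictures are saved under pics/ and viewed, at most 10 in all, crops included, and the job is handed in when it is done.

```bash
mkdir -p pics
```

Create h.py:
```python
import numpy as np, cv2
from bench import arm, viewer
def grab(n):
    im,d=viewer.get_image(n); c=viewer.get_calibration(n)
    return im.copy(),d.copy(),{k:np.array(v,float) for k,v in c.items()}
def world(c,uv,z):
    uv=np.array(uv,float).reshape(-1,1,2)
    p=cv2.undistortPoints(uv,c['K'],c['D']).reshape(-1,2); z=np.array(z,float).reshape(-1,1)
    P=np.hstack([p*z,z]); R=cv2.Rodrigues(c['rvec'])[0]
    return (P-c['tvec'].reshape(3))@R
def cloud(c,d):
    v,u=np.mgrid[:400,:640]
    return world(c,np.stack([u,v],-1).reshape(-1,2),d.reshape(-1)).reshape(400,640,3)
```

Run:
```python
from h import *
for n in('scene','top'):
    im,d,c=grab(n); cv2.imwrite(f'pics/{n}0.png',im); np.savez(f'{n}0.npz',im=im,d=d,**c)
    R=cv2.Rodrigues(c['rvec'])[0]; print(n,-R.T@c['tvec'].ravel(),c['K'][0,0],R[2])
print(arm.read_state())
```

```text
scene [920.94109624 255.92995793 874.68052841] 449.9569659849143 [-0.47692588 -0.11349948 -0.87158452]
top [ 283.17427255  119.60895322 1007.67618853] 442.99743595590667 [ 0.21319104  0.01370441 -0.97691441]
{'clock': 0.1, 'joints': array([-1.04239126e+00,  3.85483110e-01,  6.75782224e-03, -4.33210641e-04,
       -1.19404124e+00, -2.58642215e-01]), 'joint_vel': array([-0.00071512, -0.00115395,  0.00187251,  0.00208953,  0.00014085,
       -0.00126605]), 'joint_efforts': array([-3.82844983e-04, -3.93319917e+01,  1.88929975e+01,  4.19791684e+00,
       -2.60135268e-03,  8.68181644e-06]), 'position': array([ 166.45968689, -601.86993927,  230.32735227]), 'ee_rot': array([-1.34393584e-01,  9.90927522e-01,  9.87003916e-04, -1.91786522e-04]), 'contact_force': array([-0.31889627, -0.09307092, -0.20306796]), 'wrist_torque': array([-0.03112127,  0.03299582, -0.01293739]), 'grasp_force': 0.0, 'gripper_width': 85.3651099428464}
```

View pics/scene0.png

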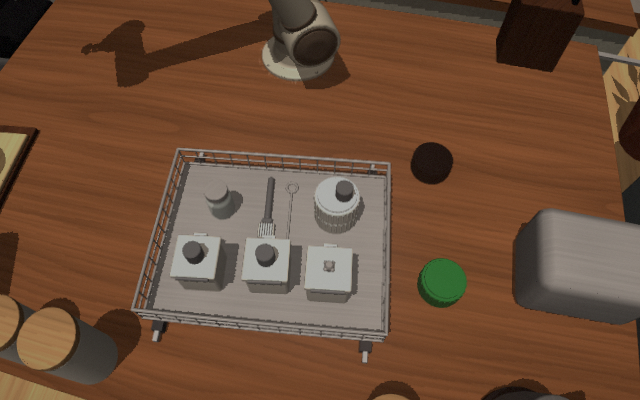

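View pics/top0.png

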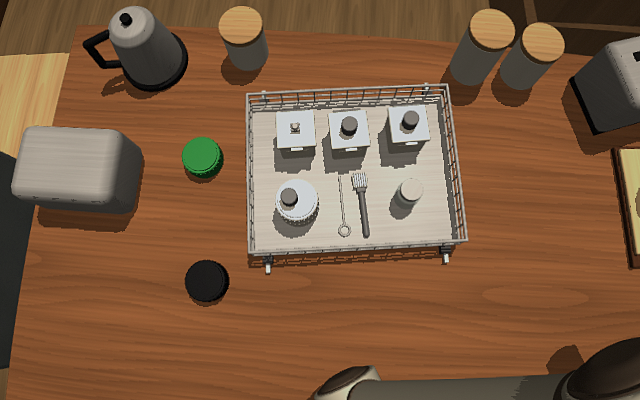

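Both views show the same layout.
- Loose cap on the white ramekin pile: scene (344,190), top (289,197).
- Bare stud, on the only tub without a cap: scene (329,266), top (295,128).
- Could be mistaken for the cap: the fitted caps at scene (193,252) and (265,254), top (410,120) and (349,126).
- Could be mistaken for the ramekin pile: the black one at scene (432,163), top (207,282), and the green one at scene (442,282), top (203,158). The jar is at scene (219,200), top (407,195).

I choose the cap at scene (344,190) and the stud at scene (329,266).

Run:
```python
from h import *
S={}
ims=[]
for n,bc,bs in(('scene',(344,190),(329,266)),('top',(289,197),(295,128))):
    f=np.load(n+'0.npz'); c={k:f[k] for k in('K','D','rvec','tvec')}; W=cloud(c,f['d']); im=f['im']; S[n]=(c,W,im)
    def win(p,r):
        m=np.zeros((400,640),bool); m[p[1]-r:p[1]+r+1,p[0]-r:p[0]+r+1]=1; return m
    w=win(bc,16); z=W[...,2]
    top=w&(z>133)&(z<175); P=W[top]; print(n,'z pct in cap win',np.percentile(P[:,2],[5,50,95]),len(P))
    zt=np.percentile(P[:,2],90); T=P[abs(P[:,2]-zt)<4]; (x,y),r=cv2.minEnclosingCircle(T[:,:2].astype(np.float32)); print(' cap top',T.mean(0),len(T),'circ',x,y,r)
    w=win(bc,30); foot=w&(z>95)&(z<zt-20); 
    P=W[foot]; h=np.median(P[:,2]); F=P[abs(P[:,2]-h)<5]; (x,y),r=cv2.minEnclosingCircle(F[:,:2].astype(np.float32)); print(' foot',h,x,y,r)
    w=win(bs,26); lid=w&(abs(z-114)<6); P=W[lid]; zl=np.median(P[:,2]); rect=cv2.minAreaRect(P[:,:2].astype(np.float32)); print(' lid',zl,rect)
    st=win(bs,12)&(z>zl+6); P=W[st]; print(' stud',P.mean(0),len(P),P[:,2].max(), 'top', P[P[:,2]>zl+12].mean(0))
    for p in (bc,bs): ims.append(cv2.resize(im[p[1]-25:p[1]+25,p[0]-35:p[0]+35],None,fx=5.7,fy=5.7,interpolation=cv2.INTER_CUBIC))
cv2.imwrite('pics/crop.png',np.vstack([np.hstack(ims[:2]),np.hstack(ims[2:])]))
f=np.load('top0.npz');W=S['top'][1]; z=W[...,2]
for nm,b in dict(capb=(349,126),capc=(410,120),jar=(410,188)).items():
    q=W[b[1]-12:b[1]+13,b[0]-12:b[0]+13].reshape(-1,3); q=q[q[:,2]>q[:,2].max()-10]; print(nm,q.mean(0))
```

```text
scene z pct in cap win [136.14089208 140.58740931 143.04817495] 231
 cap top [479.23902595 211.3653619  140.83638311] 203 circ 479.2058410644531 211.70558166503906 16.67304039001465
 foot 109.90096450925134 480.585693359375 198.5636749267578 45.83591842651367
 lid 114.28756571230039 ((631.0150756835938, 212.52413940429688), (97.3277587890625, 84.15044403076172), 8.023985862731934)
 stud [641.14584379 213.87521385 147.42796099] 110 874.6805284056866 top [646.41760009 214.85442269 164.96760499]
top z pct in cap win [138.67252492 142.15923844 144.68392841] 224
 cap top [479.71093937 211.29428752 142.58530958] 198 circ 479.985595703125 211.4856719970703 16.79424476623535
 foot 111.58003319473337 480.8454284667969 198.27024841308594 45.2983283996582
 lid 115.40127954774917 ((634.602294921875, 212.82827758789062), (97.6561050415039, 84.34964752197266), 8.145023345947266)
 stud [624.28638599 209.94977748 151.75984845] 76 1007.6761885331487 top [619.48457105 209.24876986 168.01102992]
capb [641.37322376  97.90426971 145.40240409]
capc [ 283.17427255  119.60895322 1007.67618853]
jar [ 283.17427255  119.60895322 1007.67618853]
```

View pics/crop.png

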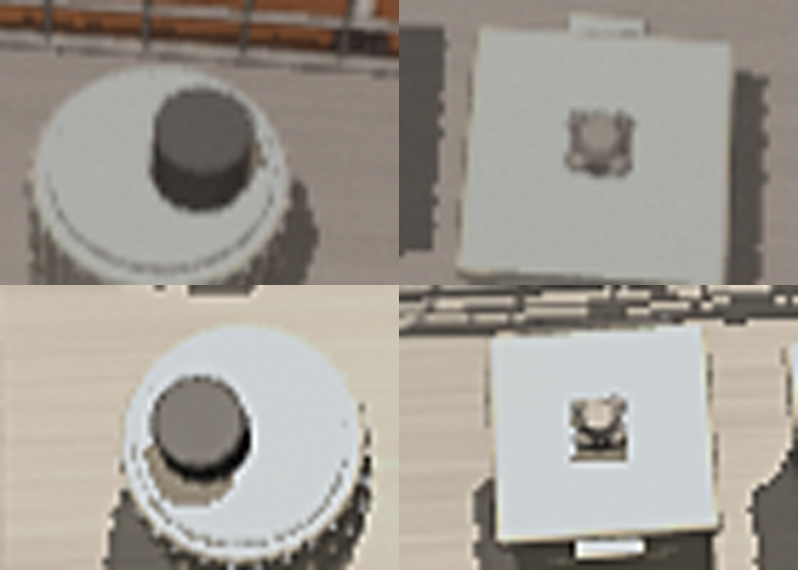

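The crops confirm it: a plain grey cap loose on the white foot, at scene (344,186) and top (289,195), and a bare stud with nibs on the cap-less lid. Next I triangulate the stud and work out the tool-frame shifts.

Add to h.py:
```python
from scipy.spatial.transform import Rotation as Ro
def tri(cs,uvs):
    Ps=[np.hstack([cv2.Rodrigues(c['rvec'])[0],c['tvec'].reshape(3,1)]) for c in cs]
    n=[cv2.undistortPoints(np.array(u,float).reshape(1,1,2),c['K'],c['D']).reshape(2,1) for c,u in zip(cs,uvs)]
    X=cv2.triangulatePoints(Ps[0],Ps[1],n[0],n[1]); X=(X[:3]/X[3]).ravel()
    e=[cv2.projectPoints(X,c['rvec'],c['tvec'],c['K'],c['D'])[0].ravel()-u for c,u in zip(cs,uvs)]
    return X,e
def totool(dw,q): return Ro.from_quat(q).inv().apply(dw)
```

Run:
```python
from h import *
cs=[]
for n,bs in(('scene',(329,266)),('top',(295,128))):
    f=np.load(n+'0.npz'); c={k:f[k] for k in('K','D','rvec','tvec')}; cs.append(c); W=cloud(c,f['d']); z=W[...,2]
    m=np.zeros((400,640),np.uint8); m[bs[1]-30:bs[1]+31,bs[0]-30:bs[0]+31]=1
    lid=(m>0)&(abs(z-114.5)<4)
    lid=cv2.morphologyEx(cv2.morphologyEx(lid.astype(np.uint8),cv2.MORPH_CLOSE,np.ones((13,13))),cv2.MORPH_OPEN,np.ones((19,19)))>0
    v,u=np.nonzero(lid); R=cv2.Rodrigues(c['rvec'])[0]; # project lid pixels on plane z=114
    C=-R.T@c['tvec'].ravel(); r=world(c,np.c_[u,v],np.ones(len(u)))-C; P=C+r*((114-C[2])/r[:,2])[:,None]
    print(n,'lid',cv2.minAreaRect(P[:,:2].astype(np.float32)),P.mean(0))
    w=W[bs[1]-12:bs[1]+13,bs[0]-12:bs[0]+13].reshape(-1,3); w=w[(w[:,2]>118)&(w[:,2]<140)]
    print(' stud pts',len(w),w.mean(0),w[w[:,2]>126].mean(0))
print(tri(cs,[(328.7,264.3),(294.8,124.9)]))
print(tri(cs,[(344.0,186.0),(288.8,196.0)]))
q=arm.read_state()['ee_rot']; p=np.array([166.6,-602.4,231.3])
for g in([480,-220,215],[479.6,211.5,200]): print(totool(np.array(g)-p,q)); p=np.array(g)
```

```text
scene lid ((633.7555541992188, 212.9518585205078), (91.16748809814453, 84.14837646484375), 10.085617065429688) [634.56491054 213.05847546 114.        ]
 stud pts 109 [633.55267221 212.61566185 126.88507006] [632.40379227 212.6721742  129.37747458]
top lid ((634.83642578125, 213.2537841796875), (92.30171966552734, 82.67400360107422), 4.321732521057129) [634.79275061 213.04958595 114.        ]
 stud pts 111 [633.24045318 210.64691963 125.33606275] [634.3433589  212.35576918 129.76498387]
(array([634.94084621, 212.39612963, 135.19341899]), [array([-0.38279556,  0.00250288]), array([-0.31547673,  0.04090927])])
(array([478.50177817, 210.18257776, 146.27047366]), [array([-0.28424599,  0.00462323]), array([-0.26718556,  0.03011725])])
[-403.93266543  285.07945812   16.82600225]
[-114.54575666  415.98839246   15.82204069]
```

Request:
jog_arm(
  steps=[-404, 285, 17, 0, 0, 0, -404, 285, 17, 0, 0, 0, -404, 285, 17, 0, 0, 0, -404, 285, 17, 0, 0, 0, -404, 285, 17, 0, 0, 0, -404, 285, 17, 0, 0, 0, -404, 285, 17, 0, 0, 0, -404, 285, 17, 0, 0, 0, -404, 285, 17, 0, 0, 0, -404, 285, 17, 0, 0, 0],
  aperture=64,
)

```text
clock: 1.1
position: [480.9, -217.8, 214.1]
ee_rot: [-0.135, 0.991, 0.0, -0.0]
contact_force: [0.8, 0.3, 0.4]
gripper_width: 63.6
grasp_force: 0.0
```

Request:
jog_arm(
  steps=[-115, 416, 16, 0, 0, 0, -115, 416, 16, 0, 0, 0, -115, 416, 16, 0, 0, 0, -115, 416, 16, 0, 0, 0, -115, 416, 16, 0, 0, 0, -115, 416, 16, 0, 0, 0, -115, 416, 16, 0, 0, 0, -115, 416, 16, 0, 0, 0, -115, 416, 16, 0, 0, 0, -115, 416, 16, 0, 0, 0],
)

```text
clock: 2.1
position: [479.8, 215.1, 197.5]
ee_rot: [-0.137, 0.991, -0.0, -0.0]
contact_force: [-0.0, 0.2, 0.8]
gripper_width: 64.0
grasp_force: 0.0
```

Request:
jog_arm(
  steps=[0, 0, 0, 0, 0, 0, 0, 0, 0, 0, 0, 0],
)

```text
clock: 2.3
position: [479.7, 210.8, 198.0]
ee_rot: [-0.134, 0.991, -0.0, -0.0]
contact_force: [-0.7, 0.1, -0.2]
gripper_width: 64.0
grasp_force: 0.0
```

Run:
```python
from h import *
s=[arm.read_state() for _ in range(3)]
for k in s: print(k['position'],k['ee_rot'],k['joint_vel'].round(3),k['joints'].round(3))
im,d,c=grab('scene'); cv2.imwrite('pics/s1.png',cv2.resize(im[100:300,200:460],None,fx=3,fy=3))
p=s[-1]['position']
print(totool(np.array([479.6,211.5,p[2]])-p,s[-1]['ee_rot']))
```

```text
[479.67941461 210.79122731 198.02853392] [-1.34129607e-01  9.90963669e-01 -2.26286115e-04 -4.52491973e-04] [-0.014 -0.005  0.002  0.003  0.002 -0.   ] [ 0.724  0.242 -0.288 -0.    -1.042 -2.026]
[479.67941461 210.79122731 198.02853392] [-1.34129607e-01  9.90963669e-01 -2.26286115e-04 -4.52491973e-04] [-0.014 -0.005  0.002  0.003  0.002 -0.   ] [ 0.724  0.242 -0.288 -0.    -1.042 -2.026]
[479.67941461 210.79122731 198.02853392] [-1.34129607e-01  9.90963669e-01 -2.26286115e-04 -4.52491973e-04] [-0.014 -0.005  0.002  0.003  0.002 -0.   ] [ 0.724  0.242 -0.288 -0.    -1.042 -2.026]
[-1.11859417e-01  7.04381123e-01 -3.37507935e-04]
```

View pics/s1.png

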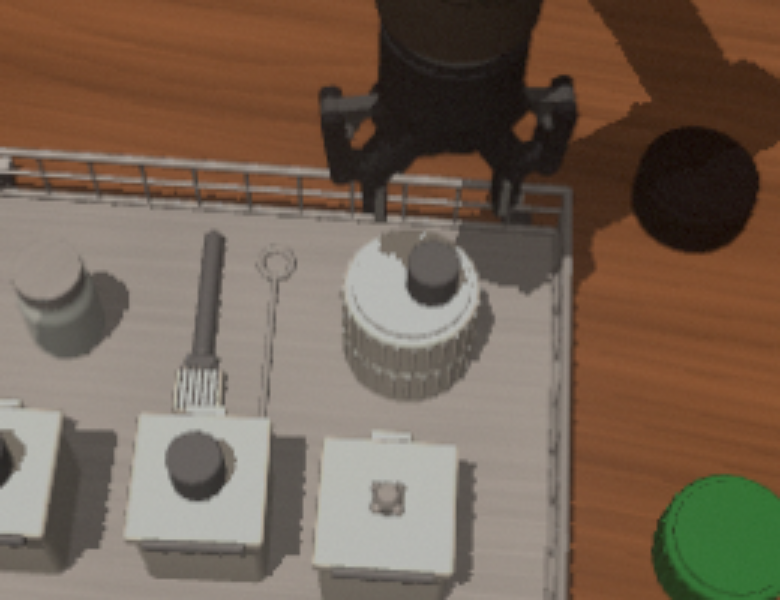

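The picture shows the open fingers at crop (372,200) and (507,195), either side of and above the cap, whose top is at crop (434,268). The pile is untouched and the way down is clear. Descending.

Request:
jog_arm(
  steps=[0, 0.7, 35, 0, 0, 0, 0, 0.7, 60, 0, 0, 0, 0, 0.7, 70, 0, 0, 0, 0, 0.7, 77, 0, 0, 0, 0, 0.7, 81, 0, 0, 0, 0, 0.7, 83, 0, 0, 0, 0, 0.7, 83, 0, 0, 0, 0, 0.7, 83, 0, 0, 0, 0, 0.7, 83, 0, 0, 0],
)

```text
clock: 3.25
position: [480.1, 212.5, 115.9]
ee_rot: [-0.135, 0.991, 0.0, 0.0]
contact_force: [-0.2, -0.5, -0.3]
gripper_width: 64.0
grasp_force: 0.0
```

Request:
jog_arm(
  steps=[0, 0, 0, 0, 0, 0, 0, 0, 0, 0, 0, 0, 0, 0, 0, 0, 0, 0, 0, 0, 0, 0, 0, 0, 0, 0, 0, 0, 0, 0, 0, 0, 0, 0, 0, 0, 0, 0, 0, 0, 0, 0, 0, 0, 0, 0, 0, 0],
  aperture=28,
)

```text
clock: 4.05
position: [480.2, 212.6, 115.8]
ee_rot: [-0.135, 0.991, 0.0, 0.001]
contact_force: [-0.3, 0.6, 5.4]
gripper_width: 32.7
grasp_force: 59.9
```

Request:
jog_arm(
  steps=[0, 0, -4, 0, 0, 0, 0, 0, -12, 0, 0, 0, 0, 0, -25, 0, 0, 0, 0, 0, -45, 0, 0, 0, 0, 0, -52, 0, 0, 0, 0, 0, -52, 0, 0, 0],
)

```text
clock: 4.65
position: [480.2, 212.6, 168.3]
ee_rot: [-0.134, 0.991, 0.001, 0.001]
contact_force: [0.2, 0.0, -1.1]
gripper_width: 32.9
grasp_force: 59.4
```

Run:
```python
from h import *
s=arm.read_state(); p=s['position']
print(totool(np.array([634.5,212.7,p[2]])-p,s['ee_rot']),s['ee_rot'])
```

```text
[-148.78384791  -41.0263838     0.26160263] [-1.34431712e-01  9.90922164e-01  6.93188500e-04  9.48797765e-04]
```

Request:
jog_arm(
  steps=[-35, -9.5, 0, 0, 0, 0, -75, -20.5, 0, 0, 0, 0, -115, -31.5, 0, 0, 0, 0, -140, -38.5, 0, 0, 0, 0, -149, -41, 0, 0, 0, 0, -149, -41, 0, 0, 0, 0, -149, -41, 0, 0, 0, 0],
)

```text
clock: 5.35
position: [633.0, 212.3, 166.4]
ee_rot: [-0.134, 0.991, -0.0, -0.001]
contact_force: [-1.0, 0.0, -0.6]
gripper_width: 32.3
grasp_force: 59.5
```

Run:
```python
from h import *
print(arm.read_state()['position'])
for n in('scene','top'):
    im,d,c=grab(n); np.savez(n+'1.npz',im=im,d=d,**c)
    u,v=cv2.projectPoints(np.array([634.5,212.7,150]),c['rvec'],c['tvec'],c['K'],c['D'])[0].ravel().astype(int); print(n,u,v)
    cv2.imwrite(f'pics/{n}2.png',cv2.resize(im[v-40:v+40,u-50:u+50],None,fx=5,fy=5,interpolation=cv2.INTER_CUBIC))
a,b=cv2.imread('pics/scene2.png'),cv2.imread('pics/top2.png'); cv2.imwrite('pics/pair2.png',cv2.resize(np.hstack([a,b]),(800,320)))
print(arm.read_state()['position'])
```

```text
[633.02316689 212.27875204 166.41335177]
scene 328 260
top 293 122
[633.06954765 212.58779825 167.44230441]
```

View pics/pair2.png

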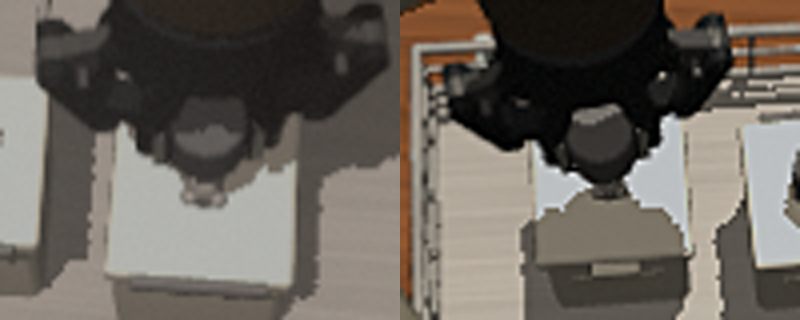

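Both views show the cap held upright between the fingers, at scene crop (207,140) and top crop (602,140). The stud is visible just below it at (205,192) and (608,187). Next I fit cap axis and stud axis in both cameras to measure the offset between them.

Run:
```python
from h import *
from scipy.optimize import least_squares
B={'scene':((183,128,232,172)),'top':((575,125,630,180))}
O={'scene':(278,220,0),'top':(243,82,400)}
for n in B:
    f=np.load(n+'1.npz'); c={k:f[k] for k in('K','D','rvec','tvec')}; W=cloud(c,f['d'])
    x0,y0,x1,y1=B[n]; ou,ov,ox=O[n]
    q=W[ov+y0//4:ov+y1//4+1,ou+(x0-ox)//4:ou+(x1-ox)//4+1].reshape(-1,3)
    q=q[(q[:,2]>150)&(q[:,2]<205)]
    print(n,len(q),'z pct',np.percentile(q[:,2],[2,10,50,90,98]).round(1))
    s=q[(q[:,2]>164)&(q[:,2]<188)]
    r=least_squares(lambda p:np.hypot(*(s[:,:2]-p).T)-17,[634,212],loss='soft_l1',f_scale=1)
    print(' cap axis',r.x,'resid',np.std(r.fun),len(s))
    t=q[q[:,2]>190]; print(' top pts',t.mean(0) if len(t) else None,len(t))
    # stud: full (unoccluded) first picture, sides between lid+5..+11 radius ~8.5, only central axis
    f=np.load(n+'0.npz'); W=cloud(c,f['d']); b={'scene':(329,266),'top':(295,128)}[n]
    q=W[b[1]-9:b[1]+10,b[0]-9:b[0]+10].reshape(-1,3); t=q[(q[:,2]>128)&(q[:,2]<134)]
    print(' stud top',t.mean(0),t.min(0)[:2],t.max(0)[:2],len(t))
    W0=W[...,2];
```

```text
scene 165 z pct [165.4 170.1 189.8 193.1 194.1]
 cap axis [629.16775865 211.72343859] resid 0.47185043723085573 70
 top pts [639.94002178 214.09610533 192.10631912] 82
 stud top [632.21972002 212.67419048 130.10191562] [625.15168649 205.84215141] [638.38070219 219.98697433] 47
top 207 z pct [166.4 172.3 192.3 194.8 195.9]
 cap axis [633.8733764  212.67285132] resid 0.4705187668036939 65
 top pts [627.75999377 211.30956687 193.40176727] 133
 stud top [634.04941528 213.36420874 130.53112484] [627.09789334 205.04991892] [641.73046201 220.9245411 ] 40
```

Run:
```python
from h import *
from scipy.optimize import least_squares
def fitsil(tag,zmin,zmax,r,bc,x0,half,rimoff):
    obs=[]
    for n in('scene','top'):
        f=np.load(n+tag+'.npz'); c={k:f[k] for k in('K','D','rvec','tvec')}; z=cloud(c,f['d'])[...,2]
        u0,v0=bc[n]
        cols=range(u0-half,u0+half+1); pts=[]
        for u in cols:
            v=v0
            while zmin<z[v+1,u]<zmax: v+=1
            pts.append((u,v+.5))
        obs.append((c,np.array(pts)));print(n,[p[1] for p in pts])
    a=np.linspace(0,2*np.pi,721)
    def res(p):
        o=[]
        for c,P in obs:
            X=np.c_[p[0]+r*np.cos(a),p[1]+r*np.sin(a),0*a+p[2]]
            uv=cv2.projectPoints(X,c['rvec'],c['tvec'],c['K'],c['D'])[0].reshape(-1,2)
            k=uv[:,1]>uv[:,1].mean(); uv=uv[k]; i=np.argsort(uv[:,0]); o+=list(np.interp(P[:,0],uv[i,0],uv[i,1])-P[:,1])
        return o
    s=least_squares(res,x0,loss='soft_l1',f_scale=.7); print(s.x,np.round(s.fun,1))
fitsil('1',150,210,17,{'scene':(329,256),'top':(293,118)},[634,212,162],6,0)
# validation on cap while resting on the pile (rim z=111): use its top-disc far edge instead -> same routine not applicable
```

```text
scene [262.5, 263.5, 263.5, 263.5, 264.5, 264.5, 264.5, 264.5, 264.5, 264.5, 263.5, 263.5, 262.5]
top [125.5, 125.5, 126.5, 127.5, 118.5, 127.5, 127.5, 127.5, 127.5, 127.5, 121.5, 126.5, 125.5]
[631.96626316 212.16821038 170.24059684] [ 0.1 -0.2  0.2  0.6 -0.2 -0.   0.  -0.  -0.2 -0.4  0.3 -0.2  0.2 -0.4
  0.4  0.1 -0.5  8.8 -0.   0.1  0.  -0.2 -0.4  5.1 -0.4 -0.2]
```

Add to h.py:
```python
def overlay(im,c,circs,ctr,k=12,w=(33,25)):
    u,v=cv2.projectPoints(np.array(ctr,float),c['rvec'],c['tvec'],c['K'],c['D'])[0].ravel().astype(int); u-=w[0]//2; v-=w[1]//2
    o=cv2.resize(im[v:v+w[1],u:u+w[0]],None,fx=k,fy=k,interpolation=cv2.INTER_NEAREST)
    a=np.linspace(0,2*np.pi,100)
    for x,y,z,r,col in circs:
        X=np.c_[x+r*np.cos(a),y+r*np.sin(a),0*a+z]
        uv=cv2.projectPoints(X,c['rvec'],c['tvec'],c['K'],c['D'])[0].reshape(-1,2)
        cv2.polylines(o,[np.round((uv-[u,v]+.5)*k).astype(int)],True,col,1,cv2.LINE_AA)
    return o
```

Run:
```python
from h import *
rows=[]
for t in'01':
    r=[]
    for n in('scene','top'):
        f=np.load(n+t+'.npz'); c={k:f[k] for k in('K','D','rvec','tvec')}
        st=[(634.8,212.8,130,6,(0,0,255)),(634.8,212.8,114,8.5,(0,0,255))]
        cp=[(632.5,212.4,162,17,(0,255,0)),(632.5,212.4,192,17,(0,255,0))]
        r.append(overlay(f['im'],c,st if t=='0' else cp+st[:1],(634,212,122 if t=='0' else 172)))
    rows.append(np.hstack(r))
o=np.vstack(rows); print(o.shape); cv2.imwrite('pics/ov1.png',o)
```

```text
(600, 792, 3)
```

View pics/ov1.png

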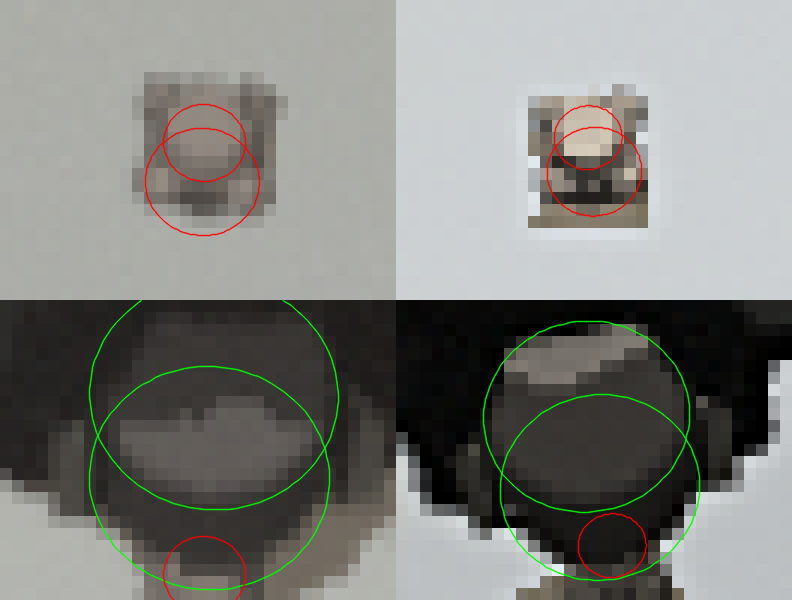

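The overlays show how the predicted circles compare with the real edges.
- **Stud:** the real stud sits about 1.5 px above its prediction in the scene view and about 1 px above it in the top view.
- **Cap:** the cap edges sit above their predictions by the same amounts.

So the camera bias is common to both, and the relative offset is about (−2.3, −0.4) mm in world x, y. I correct for that and go down to just above the stud.

Request:
jog_arm(
  steps=[-2.3, -0.2, 8, 0, 0, 0, -2.3, -0.2, 18, 0, 0, 0, -2.3, -0.2, 24, 0, 0, 0, -2.3, -0.2, 26, 0, 0, 0, -2.3, -0.2, 26, 0, 0, 0, -2.3, -0.2, 26, 0, 0, 0],
)

```text
clock: 6.05
position: [636.8, 213.0, 141.4]
ee_rot: [-0.135, 0.991, -0.0, 0.0]
contact_force: [-0.2, -0.3, -0.8]
gripper_width: 32.4
grasp_force: 59.5
```

Run:
```python
from h import *
p=arm.read_state()['position'];r=[]
for n in('scene','top'):
    im,d,c=grab(n); np.savez(n+'2.npz',im=im,d=d,**c)
    x,y=p[0]-.5,p[1]
    st=[(634.8,212.8,114,42*1.2,(0,0,255)),(634.8,212.8,130,6,(0,0,255))]
    cp=[(x,y,p[2]-4.8,17,(0,255,0)),(x,y,p[2]+25.2,17,(0,255,0))]
    r.append(overlay(im,c,st[1:]+cp,(634,212,140)))
print(p,arm.read_state()['position']); cv2.imwrite('pics/ov2.png',np.hstack(r))
```

```text
[636.78081706 212.95284717 141.43788673] [636.85241823 212.98866469 141.72271129]
```

View pics/ov2.png

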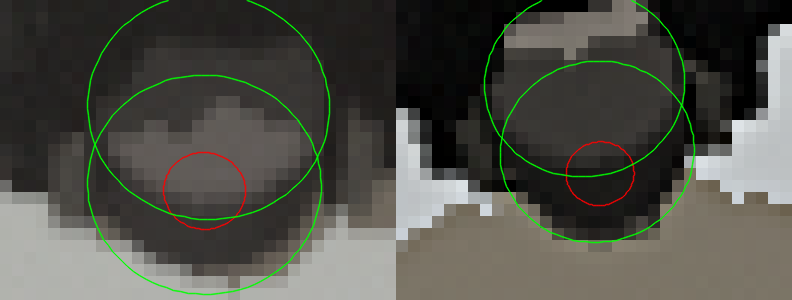

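The scene panel shows the rim's lower edge at about (205,272) and the top panel at about (595,240), so the cap sits over the stud. The residuals suggest it is about 0.9 mm too far in +x. I correct by that much and ease down in short steps, watching the force.

Request:
jog_arm(
  steps=[0.9, 0.2, 2, 0, 0, 0, 0.9, 0.2, 5, 0, 0, 0, 0.9, 0.2, 8, 0, 0, 0, 0.9, 0.2, 9, 0, 0, 0, 0.9, 0.2, 9, 0, 0, 0, 0.9, 0.2, 9, 0, 0, 0],
)

```text
clock: 6.75
position: [635.8, 212.8, 132.3]
ee_rot: [-0.134, 0.991, -0.0, 0.0]
contact_force: [0.3, -0.2, 0.1]
gripper_width: 32.5
grasp_force: 59.5
```

Request:
jog_arm(
  steps=[0, 0, 1, 0, 0, 0, 0, 0, 2, 0, 0, 0, 0, 0, 2, 0, 0, 0],
)

```text
clock: 7.05
position: [635.6, 212.8, 130.1]
ee_rot: [-0.134, 0.991, -0.0, -0.0]
contact_force: [0.4, -0.1, -0.3]
gripper_width: 32.5
grasp_force: 59.5
```

Request:
jog_arm(
  steps=[0, 0, 1, 0, 0, 0, 0, 0, 2, 0, 0, 0, 0, 0, 2, 0, 0, 0, 0, 0, 2, 0, 0, 0],
)

```text
clock: 7.45
position: [635.7, 212.9, 128.6]
ee_rot: [-0.135, 0.991, -0.0, 0.0]
contact_force: [-1.1, -0.1, 2.3]
gripper_width: 32.8
grasp_force: 59.7
```

Request:
jog_arm(
  steps=[0, 0, 0.7, 0, 0, 0, 0, 0, 1.5, 0, 0, 0, 0, 0, 1.5, 0, 0, 0, 0, 0, 1.5, 0, 0, 0],
)

```text
clock: 7.85
position: [635.9, 212.9, 127.8]
ee_rot: [-0.135, 0.991, 0.0, 0.0]
contact_force: [-1.6, -0.2, 5.6]
gripper_width: 32.4
grasp_force: 60.1
```

The nibs are met at the expected height. There is a small −x side force, so I shift slightly that way and press through.

Request:
jog_arm(
  steps=[0.5, 0.1, 0.5, 0, 0, 0, 0.5, 0.1, 1, 0, 0, 0, 0.5, 0.1, 1.5, 0, 0, 0, 0.5, 0.1, 2, 0, 0, 0, 0.5, 0.1, 2, 0, 0, 0],
)

```text
clock: 8.35
position: [635.5, 212.9, 126.1]
ee_rot: [-0.135, 0.991, 0.0, 0.001]
contact_force: [-1.8, -0.7, 5.4]
gripper_width: 32.4
grasp_force: 60.1
```

Request:
jog_arm(
  steps=[0, 0, 1, 0, 0, 0, 0, 0, 2, 0, 0, 0, 0, 0, 2, 0, 0, 0, 0, 0, 2, 0, 0, 0],
)

```text
clock: 8.75
position: [634.7, 212.7, 120.8]
ee_rot: [-0.134, 0.991, -0.0, -0.001]
contact_force: [0.8, 0.5, -5.6]
gripper_width: 31.8
grasp_force: 59.9
```

It clicked: z dropped 5 mm and the force reversed. Now pressing home.

Request:
jog_arm(
  steps=[0, 0, 1, 0, 0, 0, 0, 0, 2, 0, 0, 0, 0, 0, 3, 0, 0, 0, 0, 0, 3, 0, 0, 0],
)

```text
clock: 9.15
position: [635.2, 212.8, 120.0]
ee_rot: [-0.135, 0.991, -0.0, 0.0]
contact_force: [-0.2, 0.2, -1.7]
gripper_width: 32.2
grasp_force: 60.1
```

Request:
jog_arm(
  steps=[0, 0, 1, 0, 0, 0, 0, 0, 2, 0, 0, 0, 0, 0, 3, 0, 0, 0, 0, 0, 3, 0, 0, 0],
)

```text
clock: 9.55
position: [635.6, 213.0, 118.9]
ee_rot: [-0.135, 0.991, 0.0, 0.001]
contact_force: [-3.1, -0.7, 5.6]
gripper_width: 32.5
grasp_force: 61.1
```

Request:
jog_arm(
  steps=[0, 0, 1.5, 0, 0, 0, 0, 0, 3, 0, 0, 0, 0, 0, 4, 0, 0, 0, 0, 0, 4, 0, 0, 0, 0, 0, 4, 0, 0, 0],
)

```text
clock: 10.05
position: [635.7, 213.0, 118.8]
ee_rot: [-0.135, 0.991, -0.0, 0.002]
contact_force: [-8.6, -0.7, 19.0]
gripper_width: 32.5
grasp_force: 62.6
```

19 N down with 8.6 N sideways. I relieve the side force and add a little push.

Request:
jog_arm(
  steps=[0.7, 0.2, 0.5, 0, 0, 0, 1.4, 0.4, 1, 0, 0, 0, 1.9, 0.5, 1.5, 0, 0, 0, 1.9, 0.5, 1.5, 0, 0, 0, 1.9, 0.5, 1.5, 0, 0, 0],
)

```text
clock: 10.55
position: [635.7, 213.0, 118.8]
ee_rot: [-0.135, 0.991, 0.0, 0.004]
contact_force: [-5.8, -2.2, 20.7]
gripper_width: 32.5
grasp_force: 62.8
```

Run:
```python
from h import *
r=[]
for n in('scene','top'):
    im,d,c=grab(n); r.append(overlay(im,c,[],(600,180,130),k=4,w=(100,75)))
cv2.imwrite('pics/fin.png',np.hstack(r)); s=arm.read_state(); print(s['position'],s['contact_force'],s['wrist_torque'],s['clock'])
```

```text
[635.67903973 212.99795963 118.78917134] [-5.91866379 -1.84181643 21.60254697] [-0.58640721  1.80468956 -0.09577748] 10.65
```

View pics/fin.png

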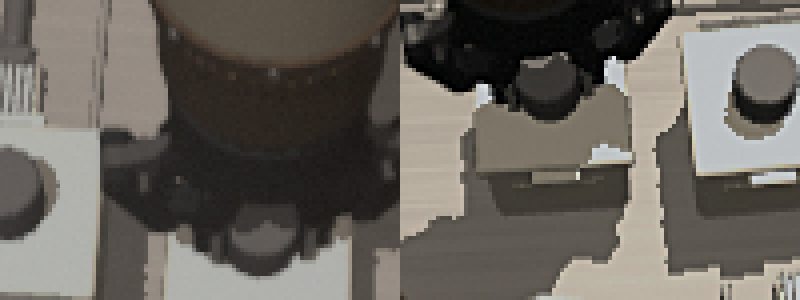

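Both views show the cap held in the fingers flat on the lid, at scene panel (265,235) and top panel (548,88). TCP z has held at 118.8 while the force rose from 6 to 21 N, so the rim is on the lid and the grip has not slipped. I add a little push, then hand in.

Request:
jog_arm(
  steps=[0.5, 0.1, 0.7, 0, 0, 0, 1, 0.2, 1.5, 0, 0, 0, 1, 0.2, 1.5, 0, 0, 0, 1, 0.2, 1.5, 0, 0, 0, 1, 0.2, 1.5, 0, 0, 0],
)

```text
clock: 11.15
position: [635.7, 213.0, 118.7]
ee_rot: [-0.136, 0.991, 0.0, 0.006]
contact_force: [-5.4, -2.2, 24.6]
gripper_width: 32.5
grasp_force: 63.2
```

```bash
python3 -c "
from bench import arm
print(arm.read_state()['contact_force'],arm.job_done())"
```

```text
the job is handed in; nothing more can be done
[-5.36868877 -2.16986916 24.55657857] None
```

The cap clicked home over the bare stud with its rim down on the lid, and I handed the job in at 11.2 s with the gripper still holding it and pressing down at about 25 N; no verdict was returned, and I took no final picture of the ramekins.

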